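# Light the clamped shower rail: hand lantern off its door hook, switched on

### The arm

A 6-joint arm with a two-finger parallel gripper is mounted at the origin on the work surface. World frame = base frame: x ahead of the robot, y to its left, z up, the work surface at z = 0. Lengths are in m, angles in degrees, forces in N, time in s.
With the tool pointing down it reaches from about 0.4 to 0.825 m from the base axis. Payload 7 kg.
Tool frame: the origin (TCP) lies between the finger pads; the fingertips stand 14 mm ahead of it and the grasp point (between the pads) lies 5 mm behind it; z points along the fingers, y is the line along which they close (so a half turn about z gives the same grasp; the last joint's range is limited). The gripper opens to 88 mm and grips with 3 to 60 N. Pads are 19 mm wide; open, the fingers measure 130 mm over their backs; the gripper's body (78 mm by 193 mm) begins 47 mm behind the grasp point.
Start: joints at [80.392, 20.546, 0.682, 0, -70.136, -16.507], TCP at [0.297, 0.606, 0.241] pointing down, gripper open.
Joint ranges: [-176.03, 176.03], [-82.01, 121.73], [-58.28, 71.71], [-173.87, 95.51], [-174.79, -0.11], [-173.66, 173.66]. Speed limits (degrees/s): [136.94, 136.94, 172.46, 180, 180, 180].

### API

Orientations are given as [roll, pitch, yaw] about the fixed x, y, z axes, in that order (R = Rz(yaw) Ry(pitch) Rx(roll)).
In Python, from plant import status, cams, job gives the robot as it stands. The module is installed in compiled form; this text tells all that it offers.
- The arm moves only by the tool step_arm, never from a script. Its arguments are lists of equal length, an entry for each row: "xyz": the shift along the tool's x, y, z each as a share of 20 cm, from -1 to 1, a list of three; "yaw": the turn about the tool's z as a share of 360 degrees, from -1 to 1; "claw": the closure, from -1 (fully open) to 1 (shut). A call has 1 to 20 rows; each row is the pose to reach, as a shift and turn from the pose commanded when the call began, along the tool's axes at that moment, turning the shorter way round; what a row does not reach only later rows make up. A row lasts 1/12 s, in which the tool goes at most 41.7 mm and 7.16 degrees, less where a joint would pass 70% of its speed; a pose out of reach is approached as far as the arm can. A call with a number of a shift or a turn outside -1 to 1 is refused whole. A call with a gripper value outside its range is refused whole. The fingers move at their own pace and stop on an object; "grip_force" is the grip in N (left out, the last holds). Time passes only in rows, so rows that repeat a pose let the fingers close. It gives the time, the measured TCP pose, the force, the opening and the grip force at its end, in the units of the state.
- status.get_state(): the state, without advancing time (a new reading comes with each control period).
- cams.capture(name): name is "side" or "top" or "wrist"; returns (picture, depth): 384x512x3 uint8, blue, green, red; 384x512 float32, m along the optical axis (not along the pixel's ray), 0 where there is no reading.
- cams.calibration(name): a dict with "mtx" (3x3 intrinsics, pixels), "camera_from_world" (4x4, takes a point from world to camera coordinates); the wrist camera has in their place "T_tool_cam" (4x4, takes a point from camera to tool coordinates, whose origin is the TCP and whose axes are the flange's). Camera axes: x right, y down, z forward; pixel columns grow to the right and rows downward; lengths in m; the calibration is good to about 2 mm. A picture is of the moment at which its call begins: read the wrist's pose just before it. calibration takes no time and is no camera call.
- job.close_job(): hands the job in; it is judged then, once.
The state is a dict: "time_s": time; "joints": joint angles; "qd": joint speeds; "joint_torque": joint torques, N m; "tcp_pos": TCP position; "eef_rot": TCP orientation; "contact_force": force on the tool from outside, world axes, zero at the start; "moment": the same for the moment, N m; "gripper_width": finger opening in m; "gripper_force": force on a finger pad.
Only numpy, scipy, OpenCV 4.12 (cv2) and the standard library are available. Lean on these libraries where they do the work, as an engineer would, in place of code of your own. Each camera call takes 0.05 s, during which the arm holds its last target. There are 200 camera calls.

### The job

I need light on the shower rail piece that is clamped in the white rack on the cupboard door. Lift the yellow hand lantern up and off its double hook on that door and gently stand it upright on the black rubber mat on the shelf, its lens facing the chrome rail piece. Then slide the red switch, in the slot on top of its handle, all the way forward, towards the lens, to turn it on, and leave everything else where it is.

Things in the scene. Friction and masses are not known exactly. Their poses are not given: they have to be found in the camera images.
- lantern: Yellow hand lantern, 134 mm high, 70 wide, 0.35 to 0.65 kg, a black-rimmed round lens at its front, a carrying handle along its top. Origin: centre of its underside. x points forward to the lens (front at +70 mm, back at -60), z up. At the start it hangs still on the double hook, y pointing away from the door.
- handle (a point): Centre of the lantern's handle bar, 123 mm above its underside; axes as the lantern's. The bar is 124 mm long (x), 34 wide, 22 high (top 11 mm above this point); the hand opening under it is 88 mm long, 40 high. Its top has a slot 56 mm long (x = -28 to +28 mm), 20 wide, 5 deep, open above, in which the switch slides.
- switch (a joint): The lantern's red slide switch: 0 = off (rear), 0.012 m = fully on (forward, to the lens). It moves along the lantern's x axis against a friction of about 1.2 N and stays where it is left. At the start it is off, to within 1 mm.
- thumb (a point): Centre of the top face of the red switch; axes as the lantern's. It is 14 mm long (x), 18 wide and 5 high, its top flush with the handle's top. When off it stands 8.5 mm ahead of the handle's centre, with about 29 mm of empty slot behind it, room for one fingertip on the slot's floor.
- hook (a point): Where the handle's underside rests on the double hook, midway between its prongs; x along the door, y straight out of the door. Two steel prongs 8 mm thick, 68 mm apart, run level out to y = +36 mm, then turn up, ending at y = +46 mm, 12 mm above this point. Rack face at y = -83 mm; door and rack end 7 mm above this point. Lift the lantern 13 to 31 mm, then draw it out along y by 90 mm or more.
- rail (a point): Middle of the upright chrome shower rail piece, 25 mm in diameter and 185 mm long, held in the lever clamp of the white rack on the door (fixed).
- mat_top (a point): Centre of the top face of the black rubber mat (210 x 210 mm, 3 mm thick, fixed) that lies on the shelf, in one of two places: a blue tray of fittings, 36 mm high, takes the other. x and y along the mat's edges, z up. All things on the shelf are lower than 70 mm above it.
- float_arm: Green plastic float arm 270 mm long, 14 mm high, lying at the far edge of the shelf along its y axis; origin under its middle.
- drain_key: Steel T-handled drain key, 190 mm long along y, 80 mm across the T, 16 mm high, lying at the far edge of the shelf; origin under the middle of its shank.
- plunger_handle: Black plunger handle with rubber tips, 320 mm long along y, 27 mm thick, lying at the far edge of the shelf; origin under its middle.
- seal_jar: Amber jar of seals, 56 mm in diameter, 65 mm high, standing at the left end of the shelf; origin under its centre.
- tape_roll: White roll of thread tape, 54 mm in diameter, 20 mm high, lying flat at the left end of the shelf; origin under its centre.
- spanner: Steel spanner 190 mm long, lying on the bench between robot and shelf, to the left.
Not all that is in view belongs to the job. What is meant by the lantern is not pink, and is the larger of those in its own colour.

How it is judged (in metres and radians):
On the way, in this order (a step that is already met when the one before it is completed fails the run):
1. the lantern is off the hook, clear of its prongs (y of handle in the frame of hook above 0.075 m and height (world z) of handle above 0.14 m), for 0.1 s.
2. the lantern stands upright on the mat with its lens facing the rail piece (x of handle in the frame of mat_top between -0.045 and 0.045 m and y of handle in the frame of mat_top between -0.045 and 0.045 m and z of handle in the frame of mat_top below 0.127 m and angle between handle's own z axis and vertical below 0.06 rad and x of rail in the frame of lantern above 0.1 m and y of rail in the frame of lantern between -0.14 and 0.14 m), for 0.2 s.
3. the switch is slid fully on (value of joint switch above 0.0105 m), for 0.1 s.
At the end, for the whole second after the job is handed in: Lantern still and upright (0.06 rad) on the mat, centre within 45 mm of the mat's centre along each edge, lens facing the rail piece (rail ahead, under 140 mm to either side of the lantern's forward line), switch at least 10.5 of its 12 mm on, lantern let go (all of step 2 and value of joint switch above 0.0105 m and linear speed of lantern below 0.02 m/s); the robot touches nothing.
It fails at once if the lantern is dropped or banged down: it comes down on the shelf faster than 0.6 m/s (linear speed of lantern above 0.6 m/s and height (world z) of lantern below 0.07 m).
It fails at once if a bystander is moved by more than 20 mm (distance of any of float_arm, drain_key, plunger_handle, seal_jar, tape_roll, spanner from where it was at the start of the episode above 0.02 m).
It also fails if it takes over 53 s, if anything falls off the work surface, if the arm or the gripper's body presses on something with over 40 N, if the wrist force passes 120 N, or if a joint passes its speed limit or range.

## Working session

There is one attempt and no reset: what is moved stays moved. The work goes in short steps, Python scripts to look and compute and a tool call to move; the robot and the scene stay as the last step left them, time stands still between calls to the robot, and variables do not carry over. Pictures are saved under pics/ and viewed, at most 10 in all, crops included, and the job is handed in when it is done.

Besides the shell and the picture viewer there is one more tool, called after ">>>" by a JSON object that holds its "api" and its "payload", one argument or row to a line. step_arm: Moves the arm, as the interface text tells. Shift numbers are shares of 20 cm and turn numbers shares of 360 degrees, none past 1 either way. Its arguments: {"type":"object","properties":{"xyz":{"type":"array"},"yaw":{"type":"array"},"claw":{"type":"array"},"grip_force":{"type":"number"}},"required":["xyz","yaw","claw"]}

```bash
mkdir -p pics
cat > h.py <<'E'
import numpy as np, cv2
from plant import status, cams, job
from scipy.spatial.transform import Rotation as R
def state():
    s=status.get_state(); print(s['time_s'],np.round(s['tcp_pos'],4),np.round(s['eef_rot'],2),np.round(s['joints'],1),np.round(s['contact_force'],1),s['gripper_width'],s['gripper_force']); return s
def grab(name):
    s=status.get_state(); im,d=cams.capture(name); c=cams.calibration(name)
    if 'T_tool_cam' in c:
        T=np.eye(4); T[:3,:3]=R.from_euler('xyz',s['eef_rot'],degrees=True).as_matrix(); T[:3,3]=s['tcp_pos']
        W=T@c['T_tool_cam']
    else: W=np.linalg.inv(c['camera_from_world'])
    np.savez('pics/'+name+'.npz',im=im,d=d,K=c['mtx'],W=W); return im,d,c['mtx'],W
def load(name):
    z=np.load('pics/'+name+'.npz'); return z['im'],z['d'],z['K'],z['W']
def cloud(d,K,W):
    v,u=np.indices(d.shape); P=np.stack([(u-K[0,2])/K[0,0]*d,(v-K[1,2])/K[1,1]*d,d],-1)
    return P@W[:3,:3].T+W[:3,3]
E
python3 - <<'E'
from h import *
state()
a,_,_,W1=grab('side'); b,_,_,W2=grab('top')
print(W1.round(2),W2.round(2))
cv2.imwrite('pics/a.png',a);cv2.imwrite('pics/b.png',b)
E
```

```text
0.0 [0.297  0.6057 0.2396] [ 1.7991e+02 -1.0000e-02 -2.6120e+01] [ 80.4  20.6   0.6  -0.  -70.1 -16.5] [-0.9  0.3 -0.4] 0.08765683761403632 0.0
[[ 0.79 -0.43  0.44 -0.1 ]
 [-0.61 -0.53  0.59 -0.81]
 [-0.02 -0.73 -0.68  1.11]
 [ 0.    0.    0.    1.  ]] [[-0.02 -1.    0.08  0.37]
 [-1.    0.02  0.02  0.01]
 [-0.02 -0.08 -1.    1.77]
 [ 0.    0.    0.    1.  ]]
```

View pics/a.png

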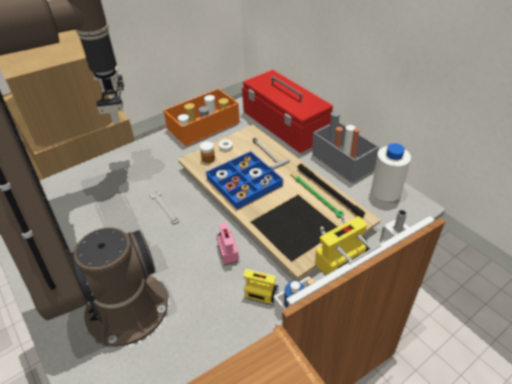

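View pics/b.png

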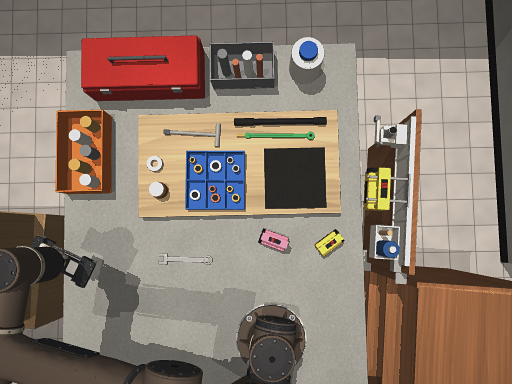

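Candidates for "lantern" in the top view: pink one (274,240), small yellow one (329,242), and the larger yellow one hanging on the door (378,188). I choose the last and check it in a close crop.

Run:
```python
from h import *
a=load('side')[0]; im,d,K,W=load('top')
x=cv2.resize(im[95:280,345:435],None,fx=3.2,fy=3.2,interpolation=cv2.INTER_CUBIC)
y=cv2.resize(a[185:315,265:450],None,fx=2.7,fy=2.7,interpolation=cv2.INTER_CUBIC)
c=np.zeros((600,800,3),np.uint8); c[:x.shape[0],:x.shape[1]]=x; c[:y.shape[0],295:295+y.shape[1]]=y
cv2.imwrite('pics/c.png',c)
P=cloud(d,K,W)
hsv=cv2.cvtColor(im,cv2.COLOR_BGR2HSV)
m=(abs(hsv[...,0].astype(int)-28)<6)&(hsv[...,1]>170)&(hsv[...,2]>120)
m[:,:360]=0
m[:,400:]=0
q=P[m]; q=q[q[:,2]>.1]; print(len(q),q.min(0),q.max(0))
t=q[q[:,2]>q[:,2].max()-.012]; r=cv2.minAreaRect(t[:,:2].astype(np.float32)); print('bar',len(t),r,t.mean(0))
for n,(u,v) in dict(mat1=(267,150),mat2=(324,148),mat3=(326,206),mat4=(267,208),matc=(295,178),shelf=(255,150),door1=(417,112),door2=(409,268),rail=(391,130)).items(): print(n,P[v,u].round(3))
b=(im.max(2)<45); b[:140]=0;b[215:]=0;b[:,:258]=0;b[:,332:]=0
print('mat',cv2.minAreaRect(P[b][:,:2].astype(np.float32)),np.median(P[b][:,2]))
for v in range(108,150,3): print(v,[tuple(P[v,u].round(3)) for u in range(376,404,6)])
```

```text
3 [ 0.47451463 -0.31300665  0.22273511] [ 0.53019964 -0.30529631  0.2251252 ]
bar 3 ((0.5025297999382019, -0.3076426088809967), (0.0030465973541140556, 0.05614396184682846), 82.10653686523438) [ 0.51161363 -0.30941466  0.22429528]
mat1 [0.653 0.    0.052]
mat2 [ 0.656 -0.198  0.051]
mat3 [ 0.455 -0.199  0.05 ]
mat4 [0.451 0.004 0.055]
matc [ 0.554 -0.095  0.046]
shelf [0.654 0.042 0.05 ]
door1 [ 0.723 -0.455  0.272]
door2 [ 0.255 -0.411  0.271]
rail [ 0.67  -0.375  0.271]
mat ((0.51397305727005, -0.09319255501031876), (0.2899117171764374, 0.20879241824150085), 0.2124694585800171) 0.05273949870790373
108 [(np.float64(0.988), np.float64(-0.564), np.float64(-0.74)), (np.float64(0.992), np.float64(-0.598), np.float64(-0.758)), (np.float64(0.992), np.float64(-0.629), np.float64(-0.758)), (np.float64(0.989), np.float64(-0.658), np.float64(-0.751)), (np.float64(0.992), np.float64(-0.693), np.float64(-0.767))]
111 [(np.float64(0.975), np.float64(-0.565), np.float64(-0.75)), (np.float64(0.976), np.float64(-0.597), np.float64(-0.755)), (np.float64(0.975), np.float64(-0.627), np.float64(-0.753)
[... 3079 characters left out ...]
64(-0.397), np.float64(0.216)), (np.float64(0.643), np.float64(-0.413), np.float64(0.228))]
144 [(np.float64(0.722), np.float64(-0.451), np.float64(-0.273)), (np.float64(0.645), np.float64(-0.37), np.float64(0.171)), (np.float64(0.644), np.float64(-0.389), np.float64(0.172)), (np.float64(0.639), np.float64(-0.4), np.float64(0.203)), (np.float64(0.636), np.float64(-0.415), np.float64(0.216))]
147 [(np.float64(0.639), np.float64(-0.355), np.float64(0.152)), (np.float64(0.69), np.float64(-0.448), np.float64(-0.157)), (np.float64(0.673), np.float64(-0.446), np.float64(-0.057)), (np.float64(0.636), np.float64(-0.411), np.float64(0.159)), (np.float64(0.634), np.float64(-0.427), np.float64(0.171))]
```

View pics/c.png

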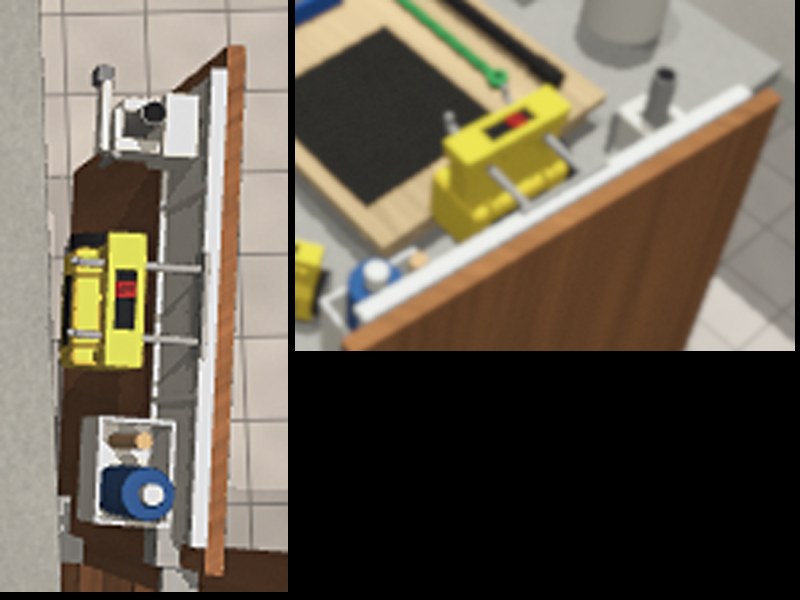

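The crop confirms the hanging yellow lantern: handle bar centred near (384,189), red switch at (384,185), black lens rim at its far (+x) end. The chrome rail stands in the rack at (392,130).

```bash
cat >> h.py <<'E'
def go(xyz,yaw,s=None):
    s=s or status.get_state(); Rm=R.from_euler('xyz',s['eef_rot'],degrees=True).as_matrix()
    dl=Rm.T@(np.array(xyz)-s['tcp_pos'])
    t=-((yaw-s['eef_rot'][2]+180)%360-180)
    print('to',xyz,yaw,'shares',(dl/.2).round(3),'turn',round(t/360,4),'rows',np.linalg.norm(dl)/.0417,abs(t)/7.16)
E
python3 - <<'E'
from h import *
im,d,K,W=load('top'); P=cloud(d,K,W)
for v in range(165,216,3): print(v,[tuple(float(x) for x in P[v,u].round(3)) for u in (379,382,386,389)])
s=state(); go([.43,.45,.38],-5.4)
a,ds,Ks,Ws=load('side'); Q=cloud(ds,Ks,Ws)
t=Q[185:315,265:450].reshape(-1,3); c=a[185:315,265:450].reshape(-1,3).astype(int)
k=(c[:,2]>120)&(c[:,1]>110)&(c[:,0]<80)&(t[:,1]<-.25)
t=t[k]; z=np.percentile(t[:,2],97); print('ztop',z); t=t[t[:,2]>z-.006]; print(len(t),cv2.minAreaRect(t[:,:2].astype(np.float32)))
E
```

```text
165 [(0.625, -0.442, -0.193), (0.618, -0.441, -0.141), (0.61, -0.442, -0.084), (0.604, -0.442, -0.038)]
168 [(0.552, -0.33, 0.292), (0.553, -0.341, 0.283), (0.552, -0.35, 0.292), (0.551, -0.358, 0.298)]
171 [(0.544, -0.331, 0.287), (0.544, -0.339, 0.287), (0.543, -0.35, 0.293), (0.543, -0.36, 0.288)]
174 [(0.535, -0.331, 0.283), (0.535, -0.339, 0.285), (0.534, -0.35, 0.292), (0.534, -0.359, 0.292)]
177 [(0.526, -0.33, 0.284), (0.526, -0.338, 0.288), (0.525, -0.349, 0.293), (0.525, -0.357, 0.295)]
180 [(0.517, -0.329, 0.29), (0.517, -0.338, 0.288), (0.518, -0.352, 0.278), (0.517, -0.359, 0.286)]
183 [(0.508, -0.329, 0.287), (0.508, -0.337, 0.29), (0.508, -0.35, 0.288), (0.507, -0.357, 0.292)]
186 [(0.499, -0.328, 0.289), (0.499, -0.338, 0.285), (0.499, -0.349, 0.29), (0.498, -0.358, 0.289)]
189 [(0.49, -0.327, 0.294), (0.49, -0.336, 0.292), (0.49, -0.35, 0.282), (0.489, -0.356, 0.295)]
192 [(0.481, -0.327, 0.29), (0.481, -0.337, 0.287), (0.481, -0.349, 0.285), (0.48, -0.357, 0.291)]
195 [(0.473, -0.328, 0.284), (0.369, 0.011, 1.771), (0.472, -0.35, 0.281), (0.472, -0.356, 0.291)]
198 
[... 294 characters left out ...]
]
207 [(0.437, -0.326, 0.291), (0.437, -0.335, 0.288), (0.436, -0.346, 0.293), (0.439, -0.371, 0.225)]
210 [(0.432, -0.347, 0.196), (0.431, -0.354, 0.205), (0.431, -0.365, 0.212), (0.439, -0.427, -0.004)]
213 [(0.434, -0.427, -0.161), (0.432, -0.426, -0.107), (0.43, -0.425, -0.039), (0.428, -0.426, -0.001)]
0.1 [0.297  0.6057 0.2397] [ 1.7992e+02 -1.0000e-02 -2.6120e+01] [ 80.4  20.6   0.6  -0.  -70.1 -16.5] [-1.1 -0.6 -0.7] 0.08759166189879013 0.0
to [0.43, 0.45, 0.38] -5.4 shares [ 0.94   0.407 -0.701] turn -0.0576 rows 5.952688576288251 2.894013100832693
ztop 0.29195958652187187
249 ((0.20658013224601746, -0.5364313125610352), (0.8068948984146118, 0.09957047551870346), 34.397945404052734)
```

>>> {"api": "step_arm", "payload": {
  "xyz": [
    [0.94,0.41,-0.7],
    [0.94,0.41,-0.7],
    [0.94,0.41,-0.7],
    [0.94,0.41,-0.7],
    [0.94,0.41,-0.7],
    [0.94,0.41,-0.7],
    [0.94,0.41,-0.7]
  ],
  "yaw": [-0.0575,-0.0575,-0.0575,-0.0575,-0.0575,-0.0575,-0.0575],
  "claw": [-1,-1,-1,-1,-1,-1,-1]
}}

```text
time_s: 0.68
tcp_pos: [0.4338, 0.4466, 0.3864]
eef_rot: [-179.7, -0.3, -5.6]
contact_force: [-0.2, 0.7, 1.4]
gripper_width: 0.0874
gripper_force: 0.0
```

>>> {"api": "step_arm", "payload": {
  "xyz": [
    [0.5,1,0],
    [0.5,1,0],
    [0.5,1,0],
    [0.5,1,0],
    [0.5,1,0],
    [0.5,1,0]
  ],
  "yaw": [0,0,0,0,0,0],
  "claw": [-1,-1,-1,-1,-1,-1]
}}

```text
time_s: 1.18
tcp_pos: [0.5112, 0.2371, 0.3808]
eef_rot: [180.0, -0.0, -5.5]
contact_force: [-0.7, 0.1, 0.3]
gripper_width: 0.0876
gripper_force: 0.0
```

>>> {"api": "step_arm", "payload": {
  "xyz": [
    [0.2,1,0],
    [0.2,1,0],
    [0.2,1,0],
    [0.2,1,0],
    [0.2,1,0],
    [0.2,1,0]
  ],
  "yaw": [0,0,0,0,0,0],
  "claw": [-1,-1,-1,-1,-1,-1]
}}

```text
time_s: 1.68
tcp_pos: [0.5312, 0.0332, 0.3807]
eef_rot: [179.9, 0.0, -5.7]
contact_force: [-0.1, 0.6, 0.0]
gripper_width: 0.0876
gripper_force: 0.0
```

>>> {"api": "step_arm", "payload": {
  "xyz": [
    [0,1,0],
    [0,1,0],
    [0,1,0],
    [0,1,0],
    [0,1,0],
    [0,1,0]
  ],
  "yaw": [0,0,0,0,0,0],
  "claw": [-1,-1,-1,-1,-1,-1]
}}

```text
time_s: 2.18
tcp_pos: [0.5115, -0.1652, 0.3801]
eef_rot: [179.9, 0.1, -5.6]
contact_force: [-0.7, 0.9, -0.6]
gripper_width: 0.0874
gripper_force: 0.0
```

Run:
```python
from h import *
s=state(); go([.494,-.343,.38],-5.4)
```

```text
2.1833 [ 0.5115 -0.1652  0.3801] [ 1.7994e+02  7.0000e-02 -5.6500e+00] [  3.    4.   -2.8   0.  -83.3  81.3] [-0.7  0.9 -0.6] 0.08740969874102948 0.0
to [0.494, -0.343, 0.38] -5.4 shares [0.001 0.893 0.001] turn -0.0007 rows 4.283479711878833 0.034671607886978886
```

>>> {"api": "step_arm", "payload": {
  "xyz": [
    [0,0.89,0],
    [0,0.89,0],
    [0,0.89,0],
    [0,0.89,0],
    [0,0.89,0],
    [0,0.89,0],
    [0,0.89,0]
  ],
  "yaw": [0,0,0,0,0,0,0],
  "claw": [-1,-1,-1,-1,-1,-1,-1]
}}

```text
time_s: 2.77
tcp_pos: [0.4956, -0.3384, 0.3797]
eef_rot: [-180.0, 0.1, -5.5]
contact_force: [0.6, 0.3, 0.2]
gripper_width: 0.0878
gripper_force: 0.0
```

Run:
```python
from h import *
s=state(); im,d,K,W=grab('wrist'); print(W.round(3))
P=cloud(d,K,W); hsv=cv2.cvtColor(im,cv2.COLOR_BGR2HSV)
m=(abs(hsv[...,0].astype(int)-28)<8)&(hsv[...,1]>120)&(hsv[...,2]>80)&(d>0)&(P[...,2]>.25)
z=np.median(P[m][:,2]); k=m&(abs(P[...,2]-z)<.012); k=cv2.morphologyEx(k.astype(np.uint8),cv2.MORPH_OPEN,np.ones((5,5)))>0
print('top',z,cv2.minAreaRect(P[k][:,:2].astype(np.float32)), np.c_[np.where(k)].min(0),np.c_[np.where(k)].max(0))
cv2.imwrite('pics/w1.png',im)
```

```text
2.7667 [ 0.4956 -0.3384  0.3797] [-1.7996e+02  8.0000e-02 -5.5300e+00] [-15.7  10.3   4.5  -0.  -84.3 100.2] [0.6 0.3 0.2] 0.08776166908160778 0.0
[[-0.096 -0.958 -0.272  0.569]
 [-0.995  0.092  0.027 -0.346]
 [-0.001  0.273 -0.962  0.523]
 [ 0.     0.     0.     1.   ]]
top 0.28894887620049703 ((0.5003623366355896, -0.34301427006721497), (0.03400495648384094, 0.10781009495258331), 85.11518859863281) [121 238] [249 281]
```

View pics/w1.png

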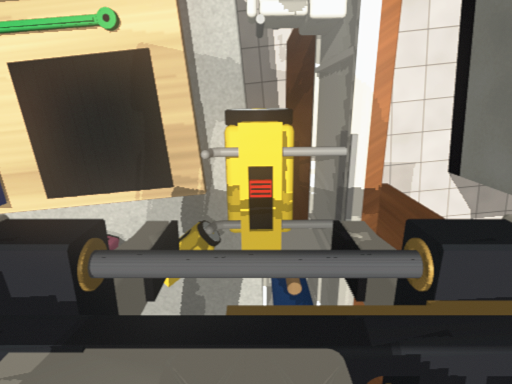

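The wrist view shows the lantern's handle at cols 238–281, lens rim at the top (row 117), slot rows 165–229, prongs at rows 152 and 224; the gripper's fingers will pass between the prongs.

Run:
```python
from h import *
go([.493,-.3425,.273],-5.1)
```

```text
to [0.493, -0.3425, 0.273] -5.1 shares [-0.011  0.026  0.535] turn -0.001 rows 2.5708019434389593 0.04868732063740721
```

>>> {"api": "step_arm", "payload": {
  "xyz": [
    [-0.01,0.01,0.1],
    [-0.01,0.01,0.2],
    [-0.01,0.01,0.3],
    [-0.01,0.01,0.4],
    [-0.01,0.01,0.48],
    [-0.01,0.01,0.535],
    [-0.01,0.01,0.535],
    [-0.01,0.01,0.535],
    [-0.01,0.01,0.535]
  ],
  "yaw": [-0.001,-0.001,-0.001,-0.001,-0.001,-0.001,-0.001,-0.001,-0.001],
  "claw": [-1,-1,-1,-1,-1,-1,-1,-1,-1]
}}

```text
time_s: 3.57
tcp_pos: [0.4944, -0.3397, 0.2749]
eef_rot: [180.0, -0.1, -5.0]
contact_force: [0.2, 0.1, 0.2]
gripper_width: 0.0877
gripper_force: 0.0
```

>>> {"api": "step_arm", "payload": {
  "xyz": [
    [-0.007,0.013,0.006],
    [-0.007,0.013,0.006],
    [-0.007,0.013,0.006],
    [-0.007,0.013,0.006],
    [-0.007,0.013,0.006],
    [-0.007,0.013,0.006],
    [-0.007,0.013,0.006],
    [-0.007,0.013,0.006],
    [-0.007,0.013,0.006],
    [-0.007,0.013,0.006],
    [-0.007,0.013,0.006],
    [-0.007,0.013,0.006]
  ],
  "yaw": [0,0,0,0,0,0,0,0,0,0,0,0],
  "claw": [-1,-1,0,0.2,1,1,1,1,1,1,1,1],
  "grip_force": 35
}}

```text
time_s: 4.57
tcp_pos: [0.492, -0.3424, 0.2724]
eef_rot: [180.0, -0.0, -5.1]
contact_force: [0.3, -0.3, -0.0]
gripper_width: 0.0335
gripper_force: 35.0
```

Gripped at 33.5 mm. Lift 22 mm.

>>> {"api": "step_arm", "payload": {
  "xyz": [
    [0,0,-0.02],
    [0,0,-0.04],
    [0,0,-0.06],
    [0,0,-0.08],
    [0,0,-0.1],
    [0,0,-0.11],
    [0,0,-0.11],
    [0,0,-0.11],
    [0,0,-0.11]
  ],
  "yaw": [0,0,0,0,0,0,0,0,0],
  "claw": [1,1,1,1,1,1,1,1,1],
  "grip_force": 45
}}

```text
time_s: 5.32
tcp_pos: [0.4919, -0.3422, 0.2941]
eef_rot: [-180.0, 0.0, -5.1]
contact_force: [-0.2, -0.3, -6.5]
gripper_width: 0.0338
gripper_force: 45.0
```

>>> {"api": "step_arm", "payload": {
  "xyz": [
    [0,-0.05,0],
    [0,-0.1,0],
    [0,-0.16,0],
    [0,-0.22,0],
    [0,-0.28,0],
    [0,-0.34,0],
    [0,-0.4,0],
    [0,-0.46,0],
    [0,-0.52,0],
    [0,-0.58,0],
    [0,-0.63,0],
    [0,-0.65,0],
    [0,-0.65,0],
    [0,-0.65,0]
  ],
  "yaw": [0,0,0,0,0,0,0,0,0,0,0,0,0,0],
  "claw": [1,1,1,1,1,1,1,1,1,1,1,1,1,1]
}}

```text
time_s: 6.48
tcp_pos: [0.5036, -0.2127, 0.2944]
eef_rot: [180.0, -0.0, -5.0]
contact_force: [0.2, -0.7, -5.9]
gripper_width: 0.0338
gripper_force: 45.0
```

Run:
```python
from h import *
s=state(); im,d,K,W=grab('top'); cv2.imwrite('pics/t2.png',im[90:280,200:440].repeat(3,0).repeat(3,1))
P=cloud(*load('top')[1:])
# mat from its corners, pixels read off the first top view
C=np.array([P[v,u][:2] for u,v in((267,151),(323,151),(323,205),(267,205))]);print(C.round(3))
b=(im.max(2)<50)&(abs(P[...,2]-.05)<.012)&(abs(P[...,1]+.095)<.13)&(abs(P[...,0]-.555)<.13)
print('mat',cv2.minAreaRect(P[b][:,:2].astype(np.float32)))
go([.555,-.15,.294],-65); go([.555,-.095,.294],-65)
```

```text
6.4833 [ 0.5036 -0.2127  0.2944] [179.99  -0.    -5.02] [ -2.4   6.6 -10.7   0.  -72.7  87.3] [ 0.2 -0.7 -5.9] 0.03375711740620241 44.98099386692047
[[ 0.544  0.004]
 [ 0.544 -0.119]
 [ 0.458 -0.188]
 [ 0.425  0.007]]
mat ((0.5547707080841064, -0.1519944965839386), (0.08953963220119476, 0.20607152581214905), 89.07182312011719)
to [0.555, -0.15, 0.294] -65 shares [ 0.229 -0.337  0.002] turn 0.1665 rows 1.9527402341928055 8.37326065934947
to [0.555, -0.095, 0.294] -65 shares [ 0.205 -0.611  0.002] turn 0.1665 rows 3.088945433345223 8.37326065934947
```

View pics/t2.png

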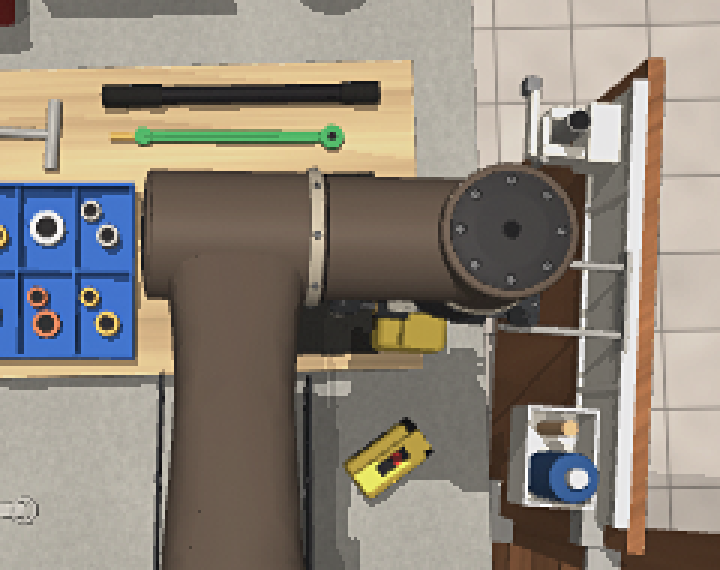

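The top view shows the lantern off the hook, under the gripper, with everything else in place. Turn it to the rail and carry it over the mat.

>>> {"api": "step_arm", "payload": {
  "xyz": [
    [0.02,-0.05,0],
    [0.04,-0.1,0],
    [0.06,-0.16,0],
    [0.08,-0.22,0],
    [0.1,-0.28,0],
    [0.12,-0.34,0],
    [0.14,-0.4,0],
    [0.16,-0.46,0],
    [0.18,-0.52,0],
    [0.2,-0.56,0],
    [0.205,-0.59,0],
    [0.205,-0.6,0],
    [0.205,-0.6,0],
    [0.205,-0.6,0],
    [0.205,-0.6,0],
    [0.205,-0.6,0],
    [0.205,-0.6,0]
  ],
  "yaw": [0.006,0.018,0.03,0.044,0.058,0.072,0.086,0.1,0.114,0.128,0.14,0.15,0.158,0.164,0.1665,0.1665,0.1665],
  "claw": [1,1,1,1,1,1,1,1,1,1,1,1,1,1,1,1,1]
}}

```text
time_s: 7.95
tcp_pos: [0.5549, -0.0973, 0.2943]
eef_rot: [180.0, -0.0, -65.0]
contact_force: [0.0, -0.1, -7.3]
gripper_width: 0.034
gripper_force: 45.0
```

Run:
```python
from h import *
s=state(); im,d,K,W=grab('wrist'); P=cloud(d,K,W)
cv2.imwrite('pics/w2.png',im)
b=(im.max(2)<60)&(d>0)&(abs(P[...,2]-.052)<.012)
print('mat pts',b.sum(),P[b].min(0),P[b].max(0),np.median(P[b],0))
go([.555,-.097,.18],-65)
```

```text
7.95 [ 0.5549 -0.0973  0.2943] [179.99  -0.   -64.97] [ 10.    8.3  -8.8   0.  -73.   15.1] [ 0.  -0.1 -7.3] 0.0339760104829064 44.98120665550232
mat pts 3315 [ 0.33724892 -0.25628749  0.04009626] [0.74149124 0.12189056 0.06394505] [ 0.46964451 -0.1539103   0.05209472]
to [0.555, -0.097, 0.18] -65 shares [-0.001 -0.001  0.571] turn 0.0001 rows 2.7407294915696316 0.00520185874615357
```

View pics/w2.png

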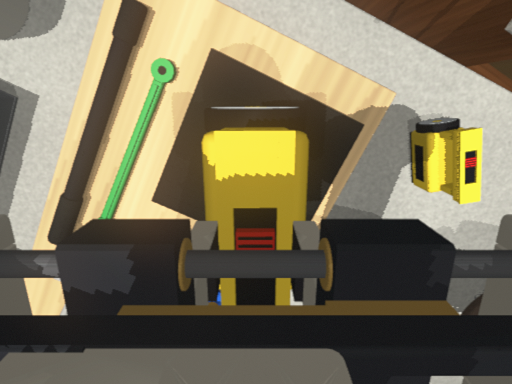

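The lantern hangs straight in the grip above the mat, lens away toward the door; each finger is a thin bar (~26 px ≈ 12 mm beside the 34 mm handle), so one tip fits the slot. Descend.

>>> {"api": "step_arm", "payload": {
  "xyz": [
    [0,0,0.04],
    [0,0,0.1],
    [0,0,0.17],
    [0,0,0.24],
    [0,0,0.31],
    [0,0,0.38],
    [0,0,0.45],
    [0,0,0.51],
    [0,0,0.55],
    [0,0,0.57],
    [0,0,0.57],
    [0,0,0.57]
  ],
  "yaw": [0,0,0,0,0,0,0,0,0,0,0,0],
  "claw": [1,1,1,1,1,1,1,1,1,1,1,1]
}}

```text
time_s: 9.0
tcp_pos: [0.5551, -0.097, 0.1807]
eef_rot: [-180.0, -0.0, -65.0]
contact_force: [0.4, 0.2, -6.0]
gripper_width: 0.0337
gripper_force: 45.0
```

>>> {"api": "step_arm", "payload": {
  "xyz": [
    [0,0,0.008],
    [0,0,0.016],
    [0,0,0.024],
    [0,0,0.032],
    [0,0,0.04],
    [0,0,0.04],
    [0,0,0.04]
  ],
  "yaw": [0,0,0,0,0,0,0],
  "claw": [1,1,1,1,1,1,1]
}}

```text
time_s: 9.58
tcp_pos: [0.5548, -0.0969, 0.1723]
eef_rot: [180.0, 0.0, -65.0]
contact_force: [0.2, -0.2, -6.0]
gripper_width: 0.0338
gripper_force: 45.0
```

>>> {"api": "step_arm", "payload": {
  "xyz": [
    [0,0,0.005],
    [0,0,0.01],
    [0,0,0.01],
    [0,0,0.01]
  ],
  "yaw": [0,0,0,0],
  "claw": [1,1,1,1]
}}

```text
time_s: 9.92
tcp_pos: [0.5548, -0.0969, 0.1703]
eef_rot: [180.0, 0.0, -65.0]
contact_force: [0.4, -0.8, -6.6]
gripper_width: 0.0335
gripper_force: 45.0
```

>>> {"api": "step_arm", "payload": {
  "xyz": [
    [0,0,0.005],
    [0,0,0.008],
    [0,0,0.008],
    [0,0,0.008]
  ],
  "yaw": [0,0,0,0],
  "claw": [1,1,1,1]
}}

```text
time_s: 10.25
tcp_pos: [0.555, -0.0969, 0.1694]
eef_rot: [-180.0, -0.0, -65.0]
contact_force: [-2.6, 1.1, 1.6]
gripper_width: 0.0339
gripper_force: 45.0
```

>>> {"api": "step_arm", "payload": {
  "xyz": [
    [0,0,0],
    [0,0,0],
    [0,0,0],
    [0,0,0],
    [0,0,0],
    [0,0,0]
  ],
  "yaw": [0,0,0,0,0,0],
  "claw": [0.2,0,-0.3,-1,-1,-1]
}}

```text
time_s: 10.75
tcp_pos: [0.555, -0.0969, 0.1688]
eef_rot: [-180.0, -0.0, -65.0]
contact_force: [0.4, 1.0, -0.6]
gripper_width: 0.0628
gripper_force: 0.0
```

>>> {"api": "step_arm", "payload": {
  "xyz": [
    [0,0,-0.05],
    [0,0,-0.15],
    [0,0,-0.3],
    [0,0,-0.45],
    [0,0,-0.55],
    [0,0,-0.55],
    [0,0,-0.55]
  ],
  "yaw": [0,0,0,0,0,0,0],
  "claw": [-1,-1,-1,-1,-1,-1,-1]
}}

```text
time_s: 11.33
tcp_pos: [0.5555, -0.0969, 0.2808]
eef_rot: [-179.8, -0.1, -65.0]
contact_force: [-0.7, -0.4, -0.9]
gripper_width: 0.0876
gripper_force: 0.0
```

Run:
```python
from h import *
s=state(); im,d,K,W=grab('wrist'); P=cloud(d,K,W)
hsv=cv2.cvtColor(im,cv2.COLOR_BGR2HSV)
m=(abs(hsv[...,0].astype(int)-28)<8)&(hsv[...,1]>120)&(hsv[...,2]>60)&(abs(P[...,2]-.187)<.01)
k=cv2.morphologyEx(m.astype(np.uint8),cv2.MORPH_OPEN,np.ones((5,5)))>0
print('top',np.median(P[k][:,2]),cv2.minAreaRect(P[k][:,:2].astype(np.float32)))
i=np.c_[np.where(k)];print(i.min(0),i.max(0))
T=R.from_euler('z',-65,degrees=True).as_matrix()
def loc(q): return (q-[.555,-.097,.187])@T   # lantern-like frame about TCP
L=loc(P); r=((hsv[...,0]<8)|(hsv[...,0]>172))&(hsv[...,1]>150)&(abs(L[...,0])<.05)&(abs(L[...,1])<.03)&(abs(L[...,2])<.015)
print('handle local',np.percentile(L[k],[1,99],axis=0).round(4)); print('red local',r.sum(),np.percentile(L[r],[2,98],axis=0).round(4))
cv2.imwrite('pics/w3.png',cv2.resize(im[80:330,60:450],(780,500),interpolation=cv2.INTER_CUBIC))
```

```text
11.3333 [ 0.5555 -0.0969  0.2808] [-1.798e+02 -6.000e-02 -6.499e+01] [ 10.    8.6 -10.1   0.  -71.1  15. ] [-0.7 -0.4 -0.9] 0.08762268063782916 0.0
top 0.18608365303049082 ((0.5575982928276062, -0.10242432355880737), (0.03406384587287903, 0.11264925450086594), 25.287179946899414)
[118 234] [249 277]
handle local [[-0.049  -0.0167 -0.0058]
 [ 0.0622  0.0168  0.0006]]
red local 176 [[ 0.0031 -0.0085 -0.0021]
 [ 0.0162  0.008   0.0003]]
```

View pics/w3.png

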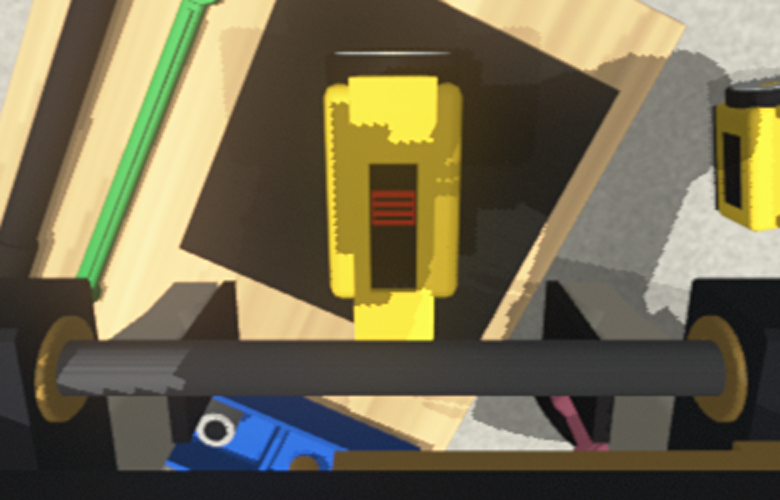

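The wrist view shows the lantern upright on the mat, slot from (370,163) to (417,290) in the crop, red switch at (393,208); lens at the top, facing the rack. I measure the fingertip from the same depth picture.

Run:
```python
from h import *
im,d,K,W=load('wrist'); P=cloud(d,K,W); s=status.get_state()
Rm=R.from_euler('xyz',s['eef_rot'],degrees=True).as_matrix(); L=(P-s['tcp_pos'])@Rm
ok=(d>0)&(abs(L[...,0])<.025)&(L[...,2]>-.06)&(L[...,2]<.03)
for sg in(1,-1):
  for z in np.arange(-.05,.02,.006):
    k=ok&(abs(L[...,2]-z)<.003)&(L[...,1]*sg>.02)
    if k.sum()>3: print(sg,z.round(3),k.sum(),'x',np.percentile(L[k][:,0],[5,50,95]).round(4),'y',np.percentile(L[k][:,1]*sg,[3,50,97]).round(4))
```

```text
1 -0.05 232 x [0.0019 0.0083 0.0138] y [0.0467 0.0472 0.0482]
1 -0.044 193 x [-0.002   0.004   0.0095] y [0.0466 0.0471 0.0476]
1 -0.038 178 x [-0.0066 -0.0003  0.0055] y [0.0467 0.0471 0.0475]
1 -0.032 341 x [-0.0087 -0.0034  0.0018] y [0.0431 0.0452 0.0474]
1 -0.026 144 x [-0.008   0.0113  0.012 ] y [0.043  0.0473 0.0609]
1 -0.02 270 x [-0.0072  0.0114  0.012 ] y [0.0431 0.0506 0.0603]
1 -0.014 196 x [0.0067 0.0112 0.012 ] y [0.0431 0.0513 0.0593]
1 -0.008 268 x [0.0047 0.0104 0.012 ] y [0.0431 0.0495 0.0581]
1 -0.002 227 x [0.0015 0.011  0.0119] y [0.043  0.0472 0.0584]
1 0.004 215 x [-0.0019  0.0105  0.012 ] y [0.043  0.0467 0.058 ]
1 0.01 134 x [-0.0046  0.008   0.0118] y [0.043  0.0434 0.0571]
1 0.016 11 x [-0.0078  0.0062  0.01  ] y [0.0432 0.0434 0.046 ]
-1 -0.05 323 x [-0.0022  0.0061  0.0133] y [0.0475 0.048  0.0488]
-1 -0.044 270 x [-0.007   0.0014  0.0087] y [0.0476 0.048  0.0486]
-1 -0.038 219 x [-0.0096 -0.0025  0.0048] y [0.0477 0.0481 0.0485]
-1 -0.032 330 x [-0.0088 -0.0037  0.0018] y [0.0441 0.0461 0.0483]
-1 -0.026 157 x [-0.0083  0.0112  0.012 ] y [0.0441 0.0488 0.062 ]
-1 -0.02 269 x [-0.0075  0.0113  0.0119] y [0.0443 0.0516 0.0612]
-1 -0.014 200 x [0.0065 0.0112 0.0119] y [0.0443 0.0522 0.0605]
-1 -0.008 267 x [0.0047 0.0102 0.0119] y [0.0444 0.0505 0.0595]
-1 -0.002 222 x [0.0013 0.0109 0.0118] y [0.0443 0.0485 0.0594]
-1 0.004 211 x [-0.0017  0.0103  0.0118] y [0.0443 0.048  0.0595]
-1 0.01 128 x [-0.0054  0.007   0.0117] y [0.0444 0.0448 0.0581]
-1 0.016 10 x [-0.0055  0.0063  0.0099] y [0.0447 0.0449 0.0474]
```

Run:
```python
from h import *
t=np.array([.555,-.097,0])+R.from_euler('z',-65,degrees=True).apply([-.013,.051,0])
print(t); go([t[0],t[1],.206],-65)
```

```text
[ 0.59572766 -0.06366447  0.        ]
to [np.float64(0.5957276597362401), np.float64(-0.06366446741974788), 0.206] -65 shares [-0.064 -0.255  0.367] turn -0.0 rows 2.1657408939263303 0.000464963738112177
```

>>> {"api": "step_arm", "payload": {
  "xyz": [
    [-0.064,-0.1,0],
    [-0.064,-0.2,0],
    [-0.064,-0.255,0],
    [-0.064,-0.255,0.1],
    [-0.064,-0.255,0.2],
    [-0.064,-0.255,0.3],
    [-0.064,-0.255,0.35],
    [-0.064,-0.255,0.367],
    [-0.064,-0.255,0.367],
    [-0.064,-0.255,0.367],
    [-0.064,-0.255,0.367]
  ],
  "yaw": [0,0,0,0,0,0,0,0,0,0,0],
  "claw": [-1,-1,-1,-1,-1,-1,-1,-1,-1,-1,-1]
}}

```text
time_s: 12.3
tcp_pos: [0.5964, -0.0638, 0.2066]
eef_rot: [-179.9, -0.0, -65.0]
contact_force: [-0.0, 0.1, 0.7]
gripper_width: 0.0877
gripper_force: 0.0
```

Run:
```python
from h import *
s=state(); im,d,K,W=grab('wrist'); cv2.imwrite('pics/w4.png',cv2.resize(im[60:360,150:512],(724,600),interpolation=cv2.INTER_CUBIC))
go([.5957,-.0637,.206],-65); go([.5957,-.0637,.1965],-65)
```

```text
12.3 [ 0.5964 -0.0638  0.2066] [-1.799e+02 -4.000e-02 -6.499e+01] [ 12.6  14.8 -12.1   0.  -63.   12.4] [-0.   0.1  0.7] 0.08774440542559214 0.0
to [0.5957, -0.0637, 0.206] -65 shares [-0.002  0.002  0.003] turn 0.0 rows 0.020018656100714606 0.0011850034743122186
to [0.5957, -0.0637, 0.1965] -65 shares [-0.002  0.002  0.051] turn 0.0 rows 0.24268362395445076 0.0011850034743122186
```

View pics/w4.png

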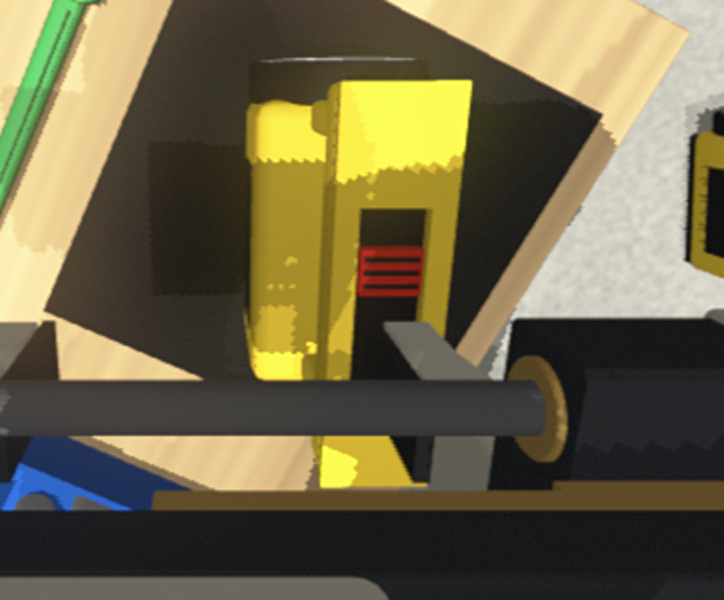

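The fingertip at (385–430,322) stands over the slot (cols 355–425), red switch at (390,270) ahead of it; it looks slightly to the right. I check with depth.

Run:
```python
from h import *
im,d,K,W=load('wrist'); P=cloud(d,K,W); s=status.get_state()
Rm=R.from_euler('xyz',s['eef_rot'],degrees=True).as_matrix(); L=(P-s['tcp_pos'])@Rm
for r in (275,290,310):
  v=60+r//2; 
  print(v,[(u,*(1000*L[v,u]).round(1).tolist(),im[v,u].tolist()) for u in list(range(322,332,2))+list(range(356,372,2))])
ok=(d>0)&(L[...,1]>.03)&(L[...,2]>.002)&(L[...,2]<.0145)
for z in(.004,.007,.01,.012): 
  k=ok&(abs(L[...,2]-z)<.0015)&(L[...,0]<.02); print(z,k.sum(),np.percentile(L[k],[2,50,98],axis=0)[:,:2].round(4).tolist())
hsv=cv2.cvtColor(im,cv2.COLOR_BGR2HSV)
r=((hsv[...,0]<8)|(hsv[...,0]>172))&(hsv[...,1]>150)&(L[...,2]>.01)&(L[...,2]<.03)&(abs(L[...,0])<.06)&(L[...,1]>.03)
print('red',r.sum(),np.percentile(L[r],[2,98],axis=0).round(4).tolist())
```

```text
197 [(322, 21.4, 38.7, 20.9, [39, 140, 164]), (324, 21.6, 39.7, 20.4, [40, 140, 165]), (326, 21.7, 40.7, 20.0, [41, 143, 168]), (328, 21.1, 42.3, 21.7, [33, 105, 145]), (330, 21.7, 43.0, 19.9, [30, 39, 156]), (356, 21.4, 58.2, 20.9, [20, 27, 46]), (358, 21.8, 58.9, 19.7, [22, 27, 60]), (360, 22.0, 59.9, 19.2, [21, 38, 119]), (362, 21.8, 61.2, 19.7, [29, 103, 122]), (364, 22.0, 62.1, 19.1, [40, 139, 164]), (366, 21.7, 63.5, 19.8, [39, 139, 165]), (368, 21.5, 65.0, 20.6, [39, 139, 165]), (370, 21.5, 66.1, 20.6, [39, 139, 165])]
205 [(322, 16.5, 39.0, 20.9, [38, 141, 165]), (324, 16.4, 40.2, 21.1, [41, 150, 176]), (326, 16.9, 41.0, 19.8, [53, 181, 213]), (328, 16.2, 42.7, 21.9, [23, 59, 116]), (330, 17.0, 43.3, 19.7, [27, 37, 158]), (356, 16.5, 58.7, 21.1, [22, 30, 130]), (358, 16.9, 59.5, 20.0, [23, 28, 129]), (360, 16.1, 61.4, 22.1, [23, 72, 124]), (362, 16.5, 62.1, 21.0, [36, 125, 148]), (364, 16.9, 62.9, 19.9, [39, 139, 166]), (366, 16.3, 64.7, 21.6, [40, 140, 165]), (368, 16.7, 65.4, 20.5, [38, 138, 164]), (370, 17.2, 66.0, 19.0, [39, 140, 165])]
215 [(322, 10.4, 39.3, 20.7, [52, 181, 213]), (324, 10.3, 40.5, 21.1, [54, 183, 215]), (326, 11.0, 41.2, 19.2, [47, 150, 175]), (328, 9.3, 43.6, 23.7, [26, 35, 40]), (330, 9.0, 44.9, 24.4, [19, 25, 30]), (356, 9.1, 60.4, 24.3, [19, 20, 22]), (358, 9.0, 61.7, 24.5, [24, 72, 84]), (360, 10.6, 61.3, 20.3, [27, 102, 119]), (362, 10.4, 62.7, 20.9, [38, 139, 163]), (364, 10.9, 63.3, 19.4, [38, 139, 163]), (366, 10.5, 64.9, 20.5, [39, 140, 163]), (368, 10.5, 66.1, 20.6, [42, 141, 165]), (370, 10.5, 67.2, 20.5, [39, 139, 164])]
0.004 107 [[-0.0022, 0.0435], [0.0108, 0.0477], [0.0118, 0.059]]
0.007 106 [[-0.0037, 0.0436], [0.01, 0.047], [0.0118, 0.0592]]
0.01 82 [[-0.0057, 0.0436], [0.009, 0.0441], [0.0116, 0.0588]]
0.012 63 [[-0.0066, 0.0435], [0.0045, 0.0439], [0.0105, 0.0559]]
red 681 [[0.0133, 0.0428, 0.0192], [0.0293, 0.0601, 0.0248]]
```

Finger spans y 43.5–59 in the slot's 42–61: centred. Go 1 mm back and 10 mm down.

>>> {"api": "step_arm", "payload": {
  "xyz": [
    [-0.006,0.001,0.01],
    [-0.006,0.001,0.02],
    [-0.006,0.001,0.03],
    [-0.006,0.001,0.04],
    [-0.006,0.001,0.05],
    [-0.006,0.001,0.05],
    [-0.006,0.001,0.05]
  ],
  "yaw": [0,0,0,0,0,0,0],
  "claw": [-1,-1,-1,-1,-1,-1,-1]
}}

```text
time_s: 12.93
tcp_pos: [0.595, -0.0627, 0.1963]
eef_rot: [-180.0, -0.0, -65.0]
contact_force: [-2.3, 1.2, 7.3]
gripper_width: 0.0876
gripper_force: 3.8
```

>>> {"api": "step_arm", "payload": {
  "xyz": [
    [0,0,-0.005],
    [0,0,-0.005],
    [0,0,-0.005]
  ],
  "yaw": [0,0,0],
  "claw": [-1,-1,-1]
}}

```text
time_s: 13.18
tcp_pos: [0.5951, -0.0627, 0.1964]
eef_rot: [-180.0, -0.0, -65.0]
contact_force: [-0.5, 1.5, 2.4]
gripper_width: 0.0873
gripper_force: 1.0
```

>>> {"api": "step_arm", "payload": {
  "xyz": [
    [0,0,-0.006],
    [0,0,-0.006],
    [0.005,0,-0.006],
    [0.01,0,-0.006],
    [0.015,0,-0.006],
    [0.02,0,-0.006],
    [0.025,0,-0.006],
    [0.03,0,-0.006],
    [0.035,0,-0.006],
    [0.04,0,-0.006],
    [0.045,0,-0.006],
    [0.05,0,-0.006],
    [0.055,0,-0.006],
    [0.06,0,-0.006],
    [0.06,0,-0.006]
  ],
  "yaw": [0,0,0,0,0,0,0,0,0,0,0,0,0,0,0],
  "claw": [-1,-1,-1,-1,-1,-1,-1,-1,-1,-1,-1,-1,-1,-1,-1]
}}

```text
time_s: 14.43
tcp_pos: [0.6001, -0.0738, 0.1975]
eef_rot: [180.0, -0.0, -65.0]
contact_force: [-0.3, 1.3, 0.2]
gripper_width: 0.0875
gripper_force: 0.4
```

>>> {"api": "step_arm", "payload": {
  "xyz": [
    [0.005,0,0],
    [0.01,0,0],
    [0.01,0,0]
  ],
  "yaw": [0,0,0],
  "claw": [-1,-1,-1]
}}

```text
time_s: 14.68
tcp_pos: [0.601, -0.0756, 0.1976]
eef_rot: [-180.0, -0.0, -65.0]
contact_force: [-0.1, 1.2, -0.7]
gripper_width: 0.0875
gripper_force: 0.4
```

>>> {"api": "step_arm", "payload": {
  "xyz": [
    [0.005,0,0],
    [0.008,0,0],
    [0.008,0,0]
  ],
  "yaw": [0,0,0],
  "claw": [-1,-1,-1]
}}

```text
time_s: 14.93
tcp_pos: [0.6016, -0.077, 0.1975]
eef_rot: [180.0, -0.0, -65.0]
contact_force: [-0.7, 0.6, -0.5]
gripper_width: 0.0877
gripper_force: 0.4
```

>>> {"api": "step_arm", "payload": {
  "xyz": [
    [0.005,0,0],
    [0.006,0,0],
    [0.006,0,0]
  ],
  "yaw": [0,0,0],
  "claw": [-1,-1,-1]
}}

```text
time_s: 15.18
tcp_pos: [0.6021, -0.078, 0.1976]
eef_rot: [180.0, -0.0, -65.0]
contact_force: [-0.1, 1.3, -0.6]
gripper_width: 0.0877
gripper_force: 0.4
```

>>> {"api": "step_arm", "payload": {
  "xyz": [
    [0.004,0,0],
    [0.005,0,0],
    [0.005,0,0]
  ],
  "yaw": [0,0,0],
  "claw": [-1,-1,-1]
}}

```text
time_s: 15.43
tcp_pos: [0.6025, -0.0788, 0.1975]
eef_rot: [180.0, 0.0, -65.0]
contact_force: [-1.2, 1.1, -0.5]
gripper_width: 0.0875
gripper_force: 1.0
```

Run:
```python
from h import *
s=state(); im,d,K,W=grab('wrist'); cv2.imwrite('pics/w5.png',cv2.resize(im[60:360,150:512],(724,600),interpolation=cv2.INTER_CUBIC))
P=cloud(d,K,W); Rm=R.from_euler('xyz',s['eef_rot'],degrees=True).as_matrix(); L=(P-s['tcp_pos'])@Rm
hsv=cv2.cvtColor(im,cv2.COLOR_BGR2HSV)
r=((hsv[...,0]<8)|(hsv[...,0]>172))&(hsv[...,1]>150)&(L[...,2]>0)&(L[...,2]<.02)&(abs(L[...,0])<.06)&(L[...,1]>.03)
T=R.from_euler('z',-65,degrees=True).as_matrix()
Q=(P-[.555,-.097,.187])@T
print('red',r.sum(),np.percentile(Q[r],[2,98],axis=0).round(4).tolist())
k=(abs(hsv[...,0].astype(int)-28)<8)&(hsv[...,1]>120)&(abs(Q[...,2])<.006)&(Q[...,0]>.03)&(abs(Q[...,1])<.03)
print('handle',np.percentile(Q[k],[2,99],axis=0).round(4).tolist())
```

```text
15.4333 [ 0.6025 -0.0788  0.1975] [ 1.8e+02  1.0e-02 -6.5e+01] [ 10.9  16.  -11.7  -0.  -62.3  14.1] [-1.2  1.1 -0.5] 0.08749267002678568 1.0265988824539818
red 632 [[0.0139, -0.0087, -0.0022], [0.0277, 0.0088, 0.0004]]
handle [[0.0307, -0.0162, -0.0035], [0.0624, 0.0172, 0.0005]]
```

View pics/w5.png

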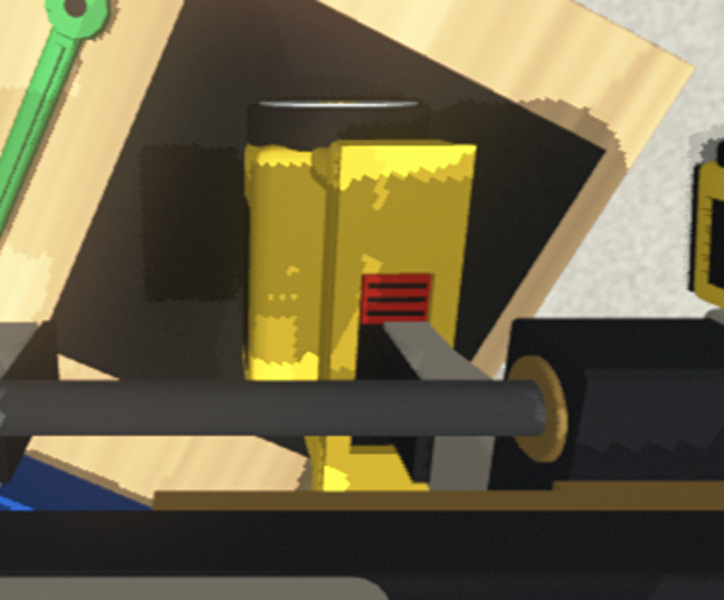

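The finger pushes the switch, whose front (row 275) has nearly reached the slot's front end: about 11.1 mm of 12. Push on until it stops.

>>> {"api": "step_arm", "payload": {
  "xyz": [
    [0.003,0,0],
    [0.005,0,0],
    [0.005,0,0]
  ],
  "yaw": [0,0,0],
  "claw": [-1,-1,-1]
}}

```text
time_s: 15.73
tcp_pos: [0.603, -0.0798, 0.1977]
eef_rot: [-180.0, -0.0, -65.0]
contact_force: [-0.3, 2.9, 1.0]
gripper_width: 0.0877
gripper_force: 1.4
```

>>> {"api": "step_arm", "payload": {
  "xyz": [
    [0.003,0,0],
    [0.003,0,0],
    [0.003,0,0]
  ],
  "yaw": [0,0,0],
  "claw": [-1,-1,-1]
}}

```text
time_s: 15.98
tcp_pos: [0.6032, -0.0804, 0.1978]
eef_rot: [-180.0, -0.0, -65.0]
contact_force: [-1.4, 2.9, 2.2]
gripper_width: 0.0876
gripper_force: 1.7
```

Force has risen to about 3 N: end stop. Back off and lift away.

>>> {"api": "step_arm", "payload": {
  "xyz": [
    [-0.005,0,0],
    [-0.015,0,0],
    [-0.015,0,-0.03],
    [-0.015,0,-0.1],
    [-0.015,0,-0.25],
    [-0.015,0,-0.4],
    [-0.015,0,-0.5],
    [-0.015,0,-0.5],
    [-0.015,0,-0.5]
  ],
  "yaw": [0,0,0,0,0,0,0,0,0],
  "claw": [-1,-1,-1,-1,-1,-1,-1,-1,-1]
}}

```text
time_s: 16.73
tcp_pos: [0.6026, -0.0778, 0.2994]
eef_rot: [-179.8, -0.1, -65.0]
contact_force: [0.3, 0.8, -0.4]
gripper_width: 0.0875
gripper_force: 0.0
```

Run:
```python
from h import *
s=state(); im,d,K,W=grab('wrist'); cv2.imwrite('pics/w6.png',cv2.resize(im[60:360,100:512],(800,582),interpolation=cv2.INTER_CUBIC))
P=cloud(d,K,W); T=R.from_euler('z',-65,degrees=True).as_matrix()
hsv=cv2.cvtColor(im,cv2.COLOR_BGR2HSV); Q=(P-[.555,-.097,.187])@T
n=(abs(Q[...,0])<.07)&(abs(Q[...,1])<.03)
r=((hsv[...,0]<8)|(hsv[...,0]>172))&(hsv[...,1]>150)&n&(abs(Q[...,2])<.01)
print('red',r.sum(),np.percentile(Q[r],[2,98],axis=0).round(4).tolist())
k=(abs(hsv[...,0].astype(int)-28)<8)&(hsv[...,1]>120)&(abs(Q[...,2])<.006)&n
print('handle',np.percentile(Q[k],[2,99],axis=0).round(4).tolist(),cv2.minAreaRect(P[k][:,:2].astype(np.float32)))
```

```text
16.7333 [ 0.6026 -0.0778  0.2994] [-1.7982e+02 -7.0000e-02 -6.4990e+01] [ 11.1  12.3  -3.1   0.  -74.4  13.9] [ 0.3  0.8 -0.4] 0.08752848477538507 0.0
red 190 [[0.0141, -0.0084, -0.0024], [0.0269, 0.0083, 0.0006]]
handle [[-0.0546, -0.0163, -0.0057], [0.0617, 0.0172, 0.0006]] ((0.5562529563903809, -0.09935443103313446), (0.034357551485300064, 0.11945343017578125), 25.284029006958008)
```

View pics/w6.png

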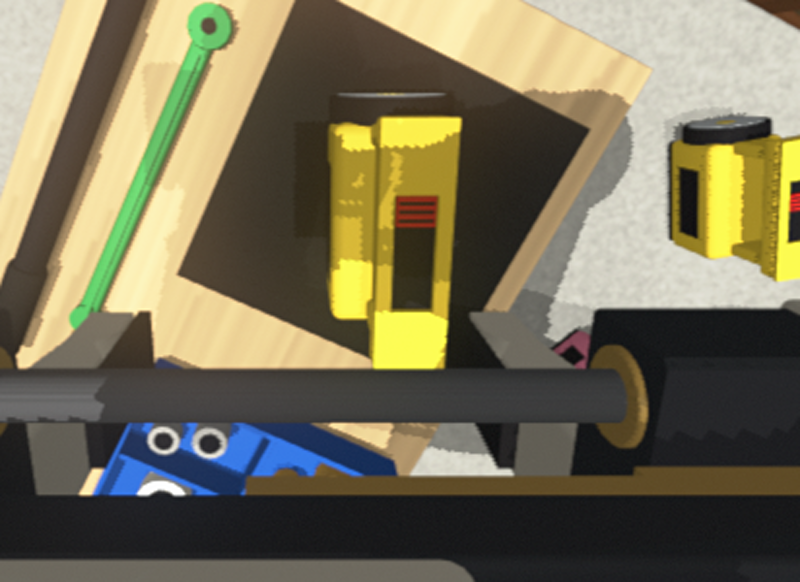

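The switch sits at the front end of the slot (crop (417,212)), 20.5 mm ahead of the handle's centre, which is where fully on should be. The lantern stands upright on the mat and nothing touches it.

```bash
python3 -c "
from plant import job; print(job.close_job())"
```

```text
the job is handed in; nothing more can be done
None
```

The lantern stands upright on the mat with its lens facing the rail piece and the switch pushed to its end stop, and the job is handed in; no verdict came back, but my last check showed it in place with the gripper clear.

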